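# Clear a reject lid through the capping bench's scrap port

## Robot

A 7-joint arm with a two-finger parallel gripper is mounted at the origin on the work surface. World frame = base frame: x ahead of the robot, y to its left, z up, the work surface at z = 0. Lengths are in m, angles in degrees, forces in N, time in s.
With the tool pointing down it reaches from about 0.425 to 0.875 m from the base axis. Payload 4.7 kg.
Tool frame: the origin (TCP) lies at the very end of the fingers, on their centre line; the grasp point (between the pads) lies 19 mm behind it; x points along the fingers, z is the direction in which the jaws open and shut, and the axes are right-handed (so a half turn about x gives the same grasp; the last joint's range is limited). The gripper opens to 87 mm and grips with 3 to 60 N. Pads are 19 mm wide; open, the fingers measure 117 mm over their backs; the gripper's body (75 mm by 190 mm) begins 51 mm behind the grasp point.
Start: joints at [73.344, 18.392, -4.016, 83.108, 1.295, 78.541, -3.26], TCP at [0.195, -0.62, 0.223] pointing down, gripper open.
Joint ranges: [-163.93, 163.93], [-17.29, 119.83], [-79.2, 71.16], [3.27, 140.29], [-89.18, 269.18], [5.43, 117.66], [-154.24, 154.24]. Speed limits (degrees/s): [147.25, 147.25, 180, 180, 180, 180, 180].

## Interface

Orientations are given as [roll, pitch, yaw] about the fixed x, y, z axes, in that order (R = Rz(yaw) Ry(pitch) Rx(roll)).
In Python, from cell import env gives the robot as it stands. The module is installed in compiled form; this text tells all that it offers.
- The arm moves only by the tool drive_tool, never from a script. Its argument "increments" is a list of rows, each a list of 2 entries, a list of its own where there are three numbers: the shift along the tool's x, y, z scaled (see below), then the turn, a rotation vector about the tool's x, y, z scaled (see below). In form: [[[dx, dy, dz], [wx, wy, wz]], ...]. A call has 1 to 10 rows; each row shifts and turns the commanded pose from where the row before left it, along the tool's axes as they then stand; what a row does not reach is not made up. The controller multiplies each number of a shift by 0.04 m and each number of a turn by 120 degrees. A row lasts 1/10 s, in which the tool goes at most 50 mm and 8.59 degrees, less where a joint would pass 70% of its speed; a pose out of reach is approached as far as the arm can. A call with a number of a shift or a turn outside -1 to 1 is refused whole. A call with a gripper value outside its range is refused whole. "hand" is the gripper's target within -1 to 1 (fully open at 1, half-way at 0, shut at -1), set as the call begins (left out, the last holds). The fingers move at their own pace and stop on an object; "squeeze" is the grip in N (left out, the last holds). Time passes only in rows, so rows that do not move let the fingers close. It gives the time, the measured TCP pose, the force and the opening at its end, in the units of the state.
- env.get_obs(): the state, without advancing time (a new reading comes with each control period).
- env.read_camera(name): name is "scene" or "top" or "wrist"; returns a dict with "frame" (420x560x3 uint8, red, green, blue), "fx", "fy", "cx", "cy" (pixels), "R" (3x3) and "t" (3): a world point X has camera coordinates R X + t. Camera axes: x right, y down, z forward; pixel columns grow to the right and rows downward; lengths in m; the calibration is good to about 2 mm. A picture is of the moment at which its call begins. There is no depth.
- env.sign_off(): hands the job in, once; it reports no verdict.
The state is a dict: "time_s": time; "qpos": joint angles; "joint_velocities": joint speeds; "effort": joint torques, N m; "tool_pos": TCP position; "tool_rot": TCP orientation; "force": force on the tool from outside, world axes, zero at the start; "wrist_torque": the same for the moment, N m; "grip_width": finger opening in m.
Only numpy, scipy, OpenCV 4.12 (cv2) and the standard library are available. Lean on these libraries where they do the work, as an engineer would, in place of code of your own. Each camera call takes 0.05 s, during which the arm holds its last target.

## Task

A rejected jar lid lies on the low metal deck. Swing the deck's flat swivel cover fully aside to open the scrap port, push the lid along the deck so that it drops down the port, then swing the cover fully home over the port again. Do not knock or shift the bottles and the mug that stand beside the deck.

Things in the scene. Friction and masses are not known exactly. Their poses are not given: they have to be found in the camera images.
- deck: Low metal box fixed to the table, 240 (x) by 390 (y) by 90 mm high: flat dull grey metal top, grey sides. Origin: centre of its underside, on the table; z up, x roughly away from the robot (yaw varies). Deck places named below are (x, y) in this frame. A round scrap port goes down through its top at (-15, -55) mm.
- lane (a point): Middle of the lane, on the deck's top, at deck (-15, +95) mm. Two low parallel steel rails, 10 mm wide and 12 mm high above the top, form the lane along deck y: 84 mm wide inside, from y = +20 to +170 mm, open at both ends. It leads straight, in -y, to the port.
- port (a point): Centre of the round scrap port's mouth, level with the deck's top (90 mm above the table): 97 mm in diameter, 87 mm deep with a closed floor. At the start it is hidden beneath the cover.
- pivot (a point): Axis (vertical) of the cover's pivot screw, at the level of the deck's top, at deck (+80, -55) mm.
- cover (a joint): Angle of the flat steel cover about its pivot screw, rad: 0 = fully home over the port, at a stop; grows counter-clockwise seen from above, the cover swinging to the deck's -y side, away from the lane, up to a stop at 1.6. Port quite clear beyond 1.2, quite covered below 0.1. Stays where left; 2 to 3 N at the stud moves it.
- disc (a point): Centre of the top of the cover's disc: 116 mm in diameter, 6 mm thick, its underside 4 mm and its top 10 mm above the deck's top; 95 mm from the pivot axis, joined to it by a 44 mm wide flat arm. The pivot screw's head stands 6 mm above the cover.
- stud (a point): Centre of the top of the upright black stud on the cover, for pushing it: 18 mm in diameter, 34 mm tall, its top 44 mm above the deck's top. It stands 130 mm from the pivot axis, beyond the disc's centre: at cover angle 0 at deck (-50, -55) mm, at 1.6 near deck (+84, -185) mm.
- lid_mid (a point): Centre (half-way up) of the reject jar lid: a white round disc 70 mm in diameter and 18 mm high, about 35 g, loose, lying flat on the deck's top in the lane between the rails. It slides easily and fits down the port with 13 mm to spare all round. The cover, unless swung aside, blocks its way.
- flask_a: dark brown flat bottle with a white cap, 72 by 42 by 134 mm high, standing on the table beside the deck on its +y side; origin at the centre of its foot. Leave it alone
- flask_b: the same kind of bottle, standing on the table beside the deck on its -y side; origin at the centre of its foot. Leave it alone
- mug: white mug, 80 mm in diameter and 90 mm high, standing on the table beside the deck on its +y side; origin at the centre of its foot. Leave it alone
Not all that is in view belongs to the job. Of the things like the part that bears lid_mid, leave any that is red; of the rest the smaller one is meant.

How it is judged (in metres and radians):
On the way, in this order (a step that is already met when the one before it is completed fails the run):
1. the cover is swung aside so that the port is quite uncovered (cover angle above 1.2 rad) with the lid still up on the deck (value of joint cover above 1.2 rad and z of lid_mid in the frame of deck above 0.09 m), for 0.2 s.
2. the lid is down in the port, its centre at least 25 mm below the deck's top (z of lid_mid in the frame of deck below 0.065 m and horizontal distance between lid_mid and port below 0.045 m), for 0.2 s.
At the end, for the whole second after the job is handed in: The lid is down in the port (its centre at least 25 mm below the deck's top and within 45 mm of the port's axis) and the cover is swung home over the port again (cover angle below 0.1 rad) (all of step 2 and value of joint cover below 0.1 rad); the robot touches nothing.
It fails at once if a bottle or the mug is shifted by more than 30 mm or knocked over (distance of any of flask_a, flask_b, mug from where it was at the start of the episode above 0.03 m or angle between any of flask_a, flask_b, mug's own z axis and vertical above 0.5 rad).
It also fails if it takes over 61 s, if anything falls off the work surface, if the arm or the gripper's body presses on something with over 40 N, if the wrist force passes 120 N, or if a joint passes its speed limit or range.

## Working session

There is one attempt and no reset: what is moved stays moved. The work goes in short steps, Python scripts to look and compute and a tool call to move; the robot and the scene stay as the last step left them, time stands still between calls to the robot, and variables do not carry over. Pictures are saved under pics/ and viewed, and the job is handed in when it is done.

Besides the shell and the picture viewer there is one more tool, called after ">>>" as name(argument=value, ...), one argument or row to a line, values as JSON. drive_tool: Moves the arm, as the interface text tells. Shifts and turns lie within -1 to 1; 1 stands for 0.04 m of shift or 120 degrees of turn. Its arguments: {"type":"object","properties":{"increments":{"type":"array"},"hand":{"type":"number"},"squeeze":{"type":"number"}},"required":["increments"]}

```bash
mkdir -p pics; python3 - <<'E'
from cell import env
import cv2
o=env.get_obs();print(o)
for n in ["scene","top","wrist"]:
    c=env.read_camera(n);cv2.imwrite(f"pics/{n}0.png",c["frame"][:,:,::-1]);print(n,c["fx"],c["cx"],c["cy"],c["R"],c["t"])
E
```

```text
{'time_s': 0.0, 'qpos': array([73.34425544, 18.43912007, -4.01549505, 83.1735981 ,  1.29490418,
       78.53970832, -3.2604877 ]), 'joint_velocities': array([ 0.01134792, -0.05018924,  0.06969435,  0.05332064, -0.02196616,
       -0.08658738,  0.06038302]), 'effort': array([-2.56625881e-04, -4.91290569e+01, -4.04761825e-01, -3.12536860e+01,
       -6.42733625e-02,  4.35307575e-02,  1.66565633e-04]), 'tool_pos': array([ 0.19485598, -0.61954285,  0.22147223]), 'tool_rot': array([-177.03525514,   89.89266411,  110.42966877]), 'force': array([0.30394105, 0.02219214, 0.34611941]), 'wrist_torque': array([ 0.01178857, -0.0031581 , -0.00034375]), 'grip_width': 0.0873567698599431}
scene 444.328538316391 281.6813054544302 205.028183576141 [[ 0.57163157  0.82049712  0.00467289]
 [ 0.4435288  -0.3042004  -0.84305653]
 [-0.69030396  0.48399029 -0.53780466]] [-0.33859647 -0.09532332  1.60813223]
top 441.7680230072351 286.3793314465425 218.9581934366133 [[ 2.16205224e-02 -9.99766197e-01 -3.24323443e-04]
 [-9.98983134e-01 -2.15907486e-02 -3.95795094e-02]
 [ 3.95632532e-02  1.17972332e-03 -9.99216372e-01]] [0.07957321 0.48493709 1.24166431]
wrist 314.38514595886625 278.962490688497 207.43468327763856 [[ 3.01160340e-01 -9.53573514e-01  5.57496028e-05]
 [-9.11824062e-01 -2.87957797e-01  2.92672492e-01]
 [-2.79068683e-01 -8.81921810e-02 -9.56212743e-01]] [-0.64951099 -0.03619674  0.3885787 ]
```

View pics/scene0.png

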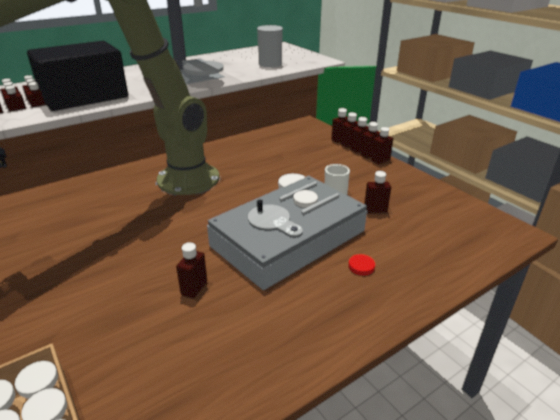

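View pics/top0.png

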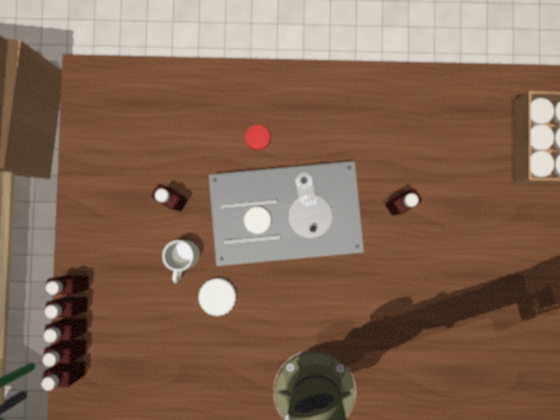

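View pics/wrist0.png

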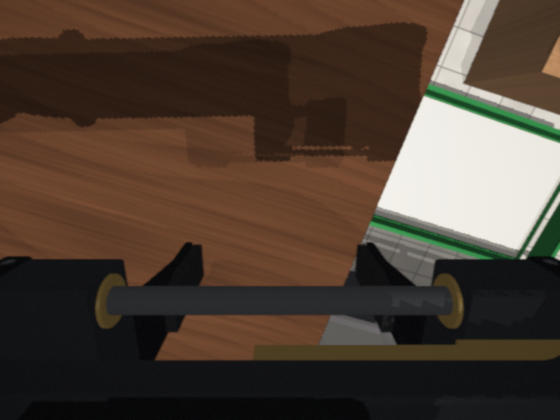

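Top view: the candidates for the lid are the small white disc between the rails (257,220), the larger white disc on the table (217,297) and the red disc (257,137). The crate discs at (541,135) are off to the right. I choose (257,220), as it is white, the smallest and in the lane. Cover disc is at (310,216), stud at (313,228), pivot at (304,181). Bottles are at (168,197) and (405,202), the mug at (180,256).

```bash
cat > h.py <<'E'
import numpy as np, cv2
from cell import env
def ray(c,u,v,z):
    d=c["R"].T@np.array([(u-c["cx"])/c["fx"],(v-c["cy"])/c["fy"],1]);o=-c["R"].T@c["t"]
    return o+d*(z-o[2])/d[2]
def proj(c,X):
    p=c["R"]@np.asarray(X)+c["t"];return c["fx"]*p[0]/p[2]+c["cx"],c["fy"]*p[1]/p[2]+c["cy"]
E
python3 - <<'E'
from h import *
c=env.read_camera("top");f=c["frame"];hsv=cv2.cvtColor(f,cv2.COLOR_RGB2HSV)
m=((hsv[...,1]<70)&(hsv[...,2]>60)).astype(np.uint8)*255
m[:155]=0;m[275:]=0;m[:,:205]=0;m[:,370:]=0
m=cv2.morphologyEx(m,cv2.MORPH_OPEN,np.ones((5,5)))
cs,_=cv2.findContours(m,cv2.RETR_EXTERNAL,2);k=max(cs,key=cv2.contourArea)
r=cv2.minAreaRect(k);b=cv2.boxPoints(r);print(r)
W=[ray(c,u,v,.09) for u,v in b]
for p,w in zip(b,W):print(p,w.round(4))
print([np.linalg.norm(W[i]-W[i-1]).round(4) for i in range(4)])
cv2.imwrite("pics/crop1.png",cv2.resize(f[150:280,140:430,::-1],None,fx=2.7,fy=2.7,interpolation=2))
w=(f.min(2)>200).astype(np.uint8);n,l,s,ce=cv2.connectedComponentsWithStats(w)
for i in range(1,n):
    if 40<s[i,4]<3000: print(s[i],ce[i].round(1),ray(c,*ce[i],.108).round(4))
E
```

```text
((285.4121398925781, 212.8373260498047), (92.93204498291016, 148.84783935546875), 84.6290054321289)
[206.96555 173.54172] [0.5963 0.3039 0.09  ]
[355.15988 159.60892] [ 0.6421 -0.0899  0.09  ]
[363.85873 252.13293] [ 0.3966 -0.1166  0.09  ]
[215.6644  266.06573] [0.3515 0.2738 0.09  ]
[np.float64(0.2466), np.float64(0.3964), np.float64(0.2469), np.float64(0.3931)]
[256   0  21  15 152] [267.9   4.4] [1.0494 0.1513 0.108 ]
[306   2  23  21 186] [316.   13.2] [1.0283 0.0229 0.108 ]
[365   2  16   9  65] [373.8   5.7] [ 1.0518 -0.1302  0.108 ]
[202   5  12  11  60] [206.2  10.6] [1.0291 0.3152 0.108 ]
[253   9  16  13  65] [261.5  17.4] [1.0137 0.1676 0.108 ]
[174  24  23  22 452] [185.2  34.8] [0.9623 0.3688 0.108 ]
[253  25  23  23 280] [261.4  39.1] [0.9551 0.1664 0.108 ]
[75 27 12 16 95] [80.6 34.9] [0.9561 0.6464 0.108 ]
[279  26  23  23 494] [290.   36.8] [0.9629 0.0908 0.108 ]
[384  28  23  23 454] [394.5  39.3] [ 0.9621 -0.1866  0.108 ]
[148  31  17  14 110] [153.5  39.7] [0.9473 0.4527 0.108 ]
[357  32  19  18 184] [363.9  42.8] [ 0.9508 -0.1055  0.108 ]
[490  37  15  15  74] [
[... 956 characters left out ...]
1  24 417] [541.4 163.5] [ 0.6392 -0.5755  0.108 ]
[156 190  11  11  97] [161. 195.] [0.5348 0.4191 0.108 ]
[299 195  18  12 138] [306.8 200.5] [0.5286 0.0375 0.108 ]
[406 195  11  11  97] [411.2 199.8] [ 0.5365 -0.2351  0.108 ]
[244 208  26  26 534] [256.8 220.1] [0.4745 0.1671 0.108 ]
[176 242  17  19 219] [184.3 250.9] [0.3903 0.3538 0.108 ]
[199 280  36  35 974] [216.5 296.9] [0.2732 0.2666 0.108 ]
[ 47 283  11  11  89] [ 51.6 287.7] [0.2876 0.6948 0.108 ]
[ 46 307  11  10  89] [ 50.6 311.5] [0.2263 0.695  0.108 ]
[ 45 331  11  10  90] [ 49.6 335.5] [0.1648 0.6948 0.108 ]
[ 44 355  10  10  87] [ 48.6 359.5] [0.1034 0.6949 0.108 ]
[ 43 379  10  10  83] [ 47.7 383.5] [0.0426 0.6945 0.108 ]
```

View pics/crop1.png

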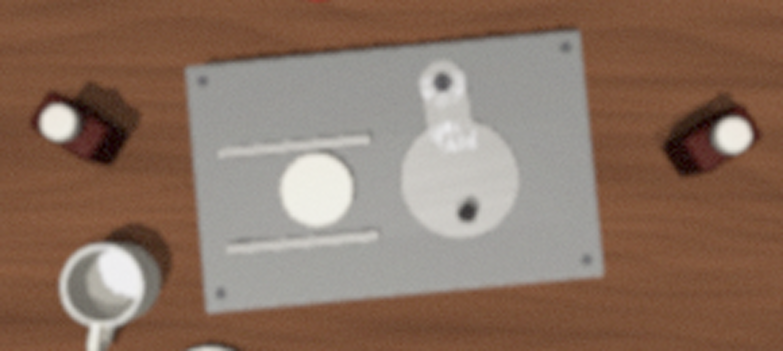

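```bash
cat >> h.py <<'E'
YAW=np.radians(6.6);C=np.array([.4966,.0928])
Rd=np.array([[np.cos(YAW),-np.sin(YAW)],[np.sin(YAW),np.cos(YAW)]])
def d2w(x,y): return C+Rd@np.array([x,y])
def w2d(p): return Rd.T@(np.asarray(p)[:2]-C)
E
python3 - <<'E'
from h import *
c=env.read_camera("top");s=env.read_camera("scene")
for n,(u,v),z in [("pivot",(442,82),.106),("disc",(460,179),.10),("stud",(468,209),.134),("lid",(317,189),.108),("s1",(203,80),.09),("s2",(566,47),.09),("s3",(587,259),.09),("s4",(220,293),.09),("rail1a",(219,153),.102),("rail1b",(370,139),.102),("rail2a",(227,247),.102),("rail2b",(377,235),.102),("flaskA",(59,122),.134),("flaskB",(733,134),.134),("mug",(103,285),.09)]:
    p=ray(c,140+u/2.7,150+v/2.7,z);print(n,p.round(4),w2d(p).round(4))
# scene check
f=s["frame"].copy()
for x,y,z in [(.12,.195,.09),(.12,-.195,.09),(-.12,-.195,.09),(-.12,.195,.09),(.08,-.055,.106),(-.05,-.055,.134),(-.015,.095,.09)]:
    X=[*d2w(x,y),z];cv2.circle(f,tuple(int(round(a)) for a in proj(s,X)),2,(255,0,255),-1)
cv2.imwrite("pics/sc1.png",cv2.resize(f[140:300,160:420,::-1],None,fx=3,fy=3,interpolation=2))
E
```

```text
pivot [0.5815 0.0467 0.106 ] [ 0.0791 -0.0556]
disc [0.4879 0.027  0.1   ] [-0.0162 -0.0643]
stud [0.4581 0.0207 0.134 ] [-0.0465 -0.0672]
lid [0.4749 0.1654 0.108 ] [-0.0133  0.0747]
s1 [0.5805 0.2815 0.09  ] [0.105  0.1778]
s2 [ 0.6209 -0.0755  0.09  ] [ 0.1041 -0.1814]
s3 [ 0.4126 -0.0993  0.09  ] [-0.1055 -0.1812]
s4 [0.3717 0.259  0.09  ] [-0.105   0.1795]
rail1a [0.508 0.262 0.102] [0.0308 0.1668]
rail1b [0.5249 0.1155 0.102 ] [0.0307 0.0193]
rail2a [0.4169 0.2517 0.102 ] [-0.0609  0.167 ]
rail2b [0.4317 0.1066 0.102 ] [-0.0629  0.0211]
flaskA [0.5321 0.4095 0.134 ] [0.0717 0.3105]
flaskB [ 0.5345 -0.2286  0.134 ] [ 0.0007 -0.3236]
mug [0.377  0.3737 0.09  ] [-0.0865  0.2928]
```

View pics/sc1.png

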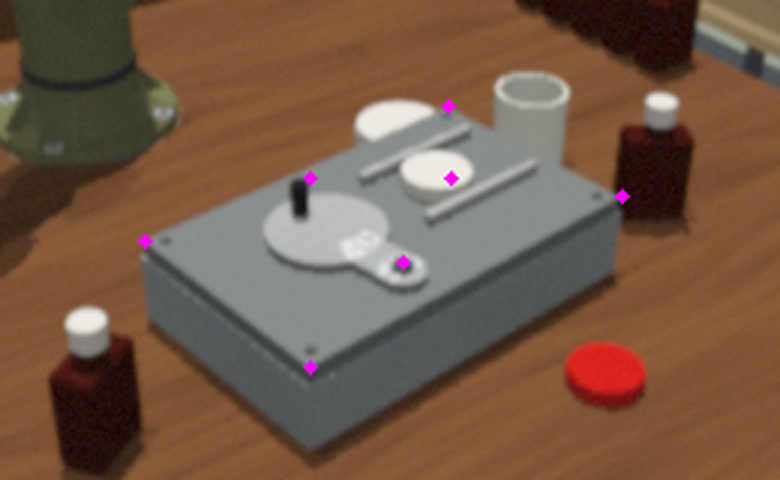

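```bash
cat >> h.py <<'E'
from scipy.spatial.transform import Rotation as Ro
def pose():
    o=env.get_obs();r=o["tool_rot"];return o,o["tool_pos"],Ro.from_euler("xyz",r,degrees=True)
def stud(th): return d2w(.08-.13*np.cos(th),-.055-.13*np.sin(th))
def goto(pos,zdir,n):
    """rows: world target pos, tool z heading (deg world, mod 180 not applied), n rows; straight line, equal turn"""
    o,p,R=pose();M=R.as_matrix()
    a=np.radians(zdir);x=np.array([0,0,-1.]);z=np.array([np.cos(a),np.sin(a),0]);T=Ro.from_matrix(np.stack([x,np.cross(z,x),z],1))
    w=(R.inv()*T).as_rotvec(degrees=True);dp=(np.asarray(pos)-p)/n
    for k in range(n):
        Rk=R*Ro.from_rotvec(w*k/n,degrees=True)
        print((Rk.inv().apply(dp)/.04).round(3).tolist(),(w/n/120).round(4).tolist())
E
python3 - <<'E'
from h import *
o,p,R=pose();M=R.as_matrix();print(M.round(3), "zhead",np.degrees(np.arctan2(M[1,2],M[0,2])))
print(stud(.09),stud(0))
goto([.5,-.25,.2],-83.4,10)
E
```

```text
[[-0.     0.954  0.3  ]
 [ 0.001  0.3   -0.954]
 [-1.    -0.    -0.001]] zhead -72.53625325642994
[0.45511851 0.02087134] [0.4532529  0.03241764]
[0.056, 1.005, -0.653] [0.0091, -0.0, 0.0]
[0.056, 0.992, -0.672] [0.0091, -0.0, 0.0]
[0.056, 0.979, -0.691] [0.0091, -0.0, 0.0]
[0.056, 0.966, -0.709] [0.0091, -0.0, 0.0]
[0.056, 0.953, -0.728] [0.0091, -0.0, 0.0]
[0.056, 0.939, -0.745] [0.0091, -0.0, 0.0]
[0.056, 0.924, -0.763] [0.0091, -0.0, 0.0]
[0.056, 0.91, -0.781] [0.0091, -0.0, 0.0]
[0.056, 0.895, -0.798] [0.0091, -0.0, 0.0]
[0.056, 0.879, -0.814] [0.0091, -0.0, 0.0]
```

>>> drive_tool(
  increments=[
    [[0.05,0.9,-0.6],[0.01,0,0]],
    [[0.05,0.95,-0.65],[0.01,0,0]],
    [[0.05,0.95,-0.7],[0.01,0,0]],
    [[0.05,0.95,-0.7],[0.01,0,0]],
    [[0.05,0.95,-0.73],[0.01,0,0]],
    [[0.05,0.94,-0.75],[0.01,0,0]],
    [[0.05,0.93,-0.76],[0.01,0,0]],
    [[0.05,0.91,-0.78],[0.01,0,0]],
    [[0.05,0.9,-0.8],[0.01,0,0]],
    [[0,0.5,-0.4],[0.01,0,0]],
  ],
  hand=0,
  squeeze=15,
)

```text
time_s: 1.3
tool_pos: [0.4867, -0.271, 0.2046]
tool_rot: [137.0, 89.9, 52.8]
force: [-0.1, 0.0, -0.1]
grip_width: 0.0437
```

```bash
python3 - <<'E'
from h import *
o,p,R=pose();print(p,o["qpos"],o["force"],o["grip_width"])
goto([*stud(.09),.19],-83.4+5.2,9)
E
```

```text
[ 0.48672236 -0.270986    0.2046159 ] [ 45.47884144   8.7666084  -20.97525301  97.42638823   3.13384836
  74.3776657  -60.36610462] [-0.14012766  0.03297543 -0.06740775] 0.04372991096026336
[0.042, -0.006, -0.815] [-0.0056, -0.0001, -0.0001]
[0.042, 0.003, -0.815] [-0.0056, -0.0001, -0.0001]
[0.042, 0.013, -0.815] [-0.0056, -0.0001, -0.0001]
[0.041, 0.023, -0.815] [-0.0056, -0.0001, -0.0001]
[0.041, 0.032, -0.815] [-0.0056, -0.0001, -0.0001]
[0.041, 0.042, -0.814] [-0.0056, -0.0001, -0.0001]
[0.041, 0.051, -0.814] [-0.0056, -0.0001, -0.0001]
[0.041, 0.061, -0.813] [-0.0056, -0.0001, -0.0001]
[0.041, 0.07, -0.812] [-0.0056, -0.0001, -0.0001]
```

>>> drive_tool(
  increments=[
    [[0.04,0,-0.8],[-0.006,0,0]],
    [[0.04,0,-0.82],[-0.006,0,0]],
    [[0.04,0.01,-0.82],[-0.005,0,0]],
    [[0.04,0.02,-0.82],[-0.006,0,0]],
    [[0.04,0.03,-0.82],[-0.005,0,0]],
    [[0.04,0.04,-0.81],[-0.006,0,0]],
    [[0.04,0.05,-0.81],[-0.005,0,0]],
    [[0.04,0.06,-0.81],[-0.006,0,0]],
    [[0.04,0.07,-0.81],[-0.005,0,0]],
    [[0,0,0],[0,0,0]],
  ],
)

```text
time_s: 2.3
tool_pos: [0.4529, 0.0206, 0.1904]
tool_rot: [140.7, 89.9, 62.6]
force: [0.7, -0.2, -0.1]
grip_width: 0.0435
```

```bash
python3 - <<'E'
from h import *
o,p,R=pose();print(p,o["qpos"],o["force"])
c=env.read_camera("wrist");f=c["frame"].copy()
for th in (0,.05,.09,.13):cv2.circle(f,tuple(int(round(a)) for a in proj(c,[*stud(th),.134])),3,(255,0,255),1)
cv2.imwrite("pics/w1.png",f[:,:,::-1])
goto([*stud(.09),.112],-78.2,3)
E
```

```text
[0.45286112 0.02057106 0.19035357] [ 31.75372777  -3.94544343 -35.79233759 111.10179744  -2.47172625
  72.08801828 -81.30723302] [ 0.71878939 -0.21042664 -0.11490012]
[0.653, 0.02, -0.023] [-0.0002, 0.0001, -0.0001]
[0.653, 0.021, -0.023] [-0.0002, 0.0001, -0.0001]
[0.653, 0.021, -0.023] [-0.0002, 0.0001, -0.0001]
```

View pics/w1.png

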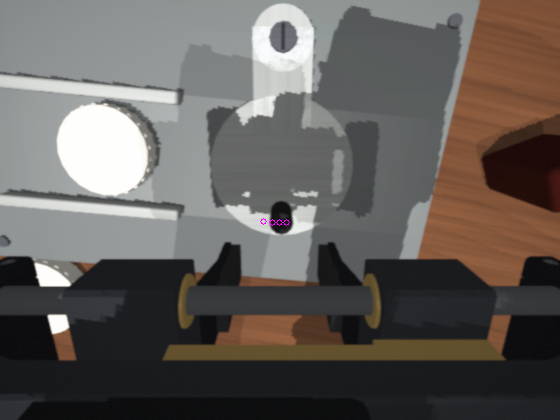

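Wrist view: stud at (282,217), matching the predicted top at (281,222), centred between the jaws. Flask_b is clear to the right (525,160). Lowering over the stud and narrowing the jaws around it.

>>> drive_tool(
  increments=[
    [[0.5,0.02,-0.02],[0,0,0]],
    [[0.5,0.02,-0.02],[0,0,0]],
    [[0.5,0.02,-0.02],[0,0,0]],
    [[0.45,0,0],[0,0,0]],
    [[0,0,0],[0,0,0]],
  ],
)

```text
time_s: 2.85
tool_pos: [0.4534, 0.0171, 0.11]
tool_rot: [-104.1, 89.7, 177.3]
force: [-1.0, -0.5, -0.4]
grip_width: 0.0434
```

>>> drive_tool(
  increments=[
    [[0,0,0],[0,0,0]],
    [[0,0,0],[0,0,0]],
    [[0,0,0],[0,0,0]],
  ],
  hand=-0.4,
)

```text
time_s: 3.15
tool_pos: [0.4562, 0.0181, 0.1132]
tool_rot: [63.5, 89.9, -15.1]
force: [0.0, -0.5, -0.4]
grip_width: 0.0295
```

```bash
python3 - <<'E'
from h import *
o,p,R=pose();print(p,w2d(p),o["force"],o["grip_width"],R.as_matrix()[:,2])
c=env.read_camera("wrist");cv2.imwrite("pics/w2.png",c["frame"][:,:,::-1])
print(stud(.09))
E
```

```text
[0.45618494 0.01814456 0.11320937] [-0.04872791 -0.06951549] [ 0.02525695 -0.53439545 -0.35818011] 0.029501394961720107 [ 1.98385097e-01 -9.80123713e-01  9.27569027e-04]
[0.45511851 0.02087134]
```

View pics/w2.png

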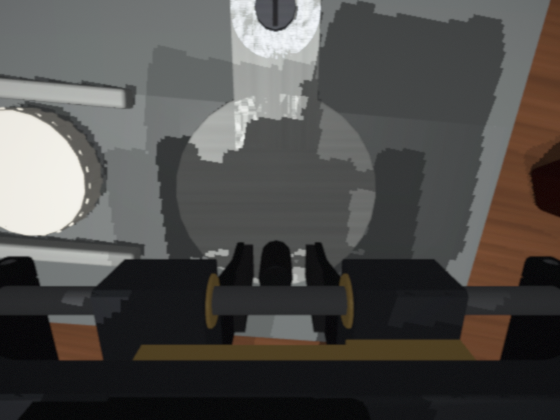

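Wrist view: stud at (276,262) stands between the narrowed fingers (240 and 318). Swinging along the arc.

>>> drive_tool(
  increments=[
    [[0,0.01,0.27],[-0.04,0,0]],
    [[0,0.01,0.27],[-0.04,0,0]],
    [[0,0.01,0.27],[-0.04,0,0]],
    [[0,0.01,0.27],[-0.04,0,0]],
    [[0,0.01,0.27],[-0.04,0,0]],
    [[0,0.01,0.27],[-0.04,0,0]],
    [[0,0.01,0.27],[-0.04,0,0]],
    [[0,0.01,0.27],[-0.04,0,0]],
    [[0,0,0],[0,0,0]],
  ],
)

```text
time_s: 4.1
tool_pos: [0.4992, -0.0555, 0.1126]
tool_rot: [41.9, 89.9, 1.7]
force: [-1.1, -0.6, -0.4]
grip_width: 0.0264
```

```bash
cat >> h.py <<'E'
def stat():
    o,p,R=pose();d=w2d(p);z=R.as_matrix()[:,2];r=d-[.08,-.055]
    th=np.arctan2(-r[1],-r[0]);zd=np.degrees(np.arctan2(z[1],z[0]))-6.6
    print("t",o["time_s"],"deck",d.round(4),"z",p[2].round(4),"r",np.hypot(*r).round(4),"th_tool",th.round(3),"zhead+90(deck)",round(zd+90,1),"th deg",np.degrees(th).round(1),"F",o["force"].round(1),"w",o["grip_width"].round(4),"q",o["qpos"].round(0))
E
python3 - <<'E'
from h import *
stat()
c=env.read_camera("wrist");cv2.imwrite("pics/w3.png",c["frame"][:,:,::-1])
E
```

```text
Traceback (most recent call last):
  File "h.py", line 27, in stat
    print("t",o["time_s"],"deck",d.round(4),"z",p[2].round(4),"r",np.hypot(*r).round(4),"th_tool",th.round(3),"zhead+90(deck)",round(zd+90,1),"th deg",np.degrees(th).round(1),"F",o["force"].round(1),"w",o["grip_width"].round(4),"q",o["qpos"].round(0))
                                                                                                                                                                                                           ^^^^^^^^^^^^^^^^^^^^^
AttributeError: 'float' object has no attribute 'round'
```

```bash
sed -i 's/o\["grip_width"\].round(4)/round(float(o["grip_width"]),4)/' h.py
python3 - <<'E'
from h import *
stat()
c=env.read_camera("wrist");cv2.imwrite("pics/w3.png",c["frame"][:,:,::-1])
E
```

```text
t 4.1 deck [-0.0144 -0.1476] z 0.1126 r 0.1322 th_tool 0.776 zhead+90(deck) 43.2 th deg 44.4 F [-1.1 -0.6 -0.4] w 0.0264 q [ 36.   8. -34. 111.   5.  63. -41.]
```

View pics/w3.png

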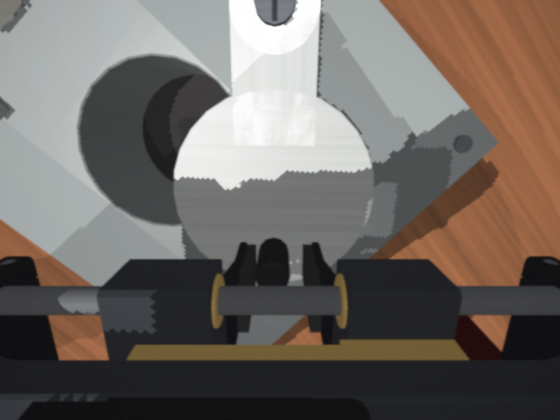

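The port is opening at (160,140) and the stud is still caged at (273,262). Continuing.

>>> drive_tool(
  increments=[
    [[0,0.01,0.27],[-0.04,0,0]],
    [[0,0.01,0.27],[-0.04,0,0]],
    [[0,0.01,0.27],[-0.04,0,0]],
    [[0,0.01,0.27],[-0.04,0,0]],
    [[0,0.01,0.27],[-0.04,0,0]],
    [[0,0.01,0.27],[-0.04,0,0]],
    [[0,0.01,0.27],[-0.04,0,0]],
    [[0,0.01,0.27],[-0.04,0,0]],
    [[0,0.01,0.27],[-0.04,0,0]],
    [[0,0,0.2],[0,0,0]],
  ],
)

```text
time_s: 5.15
tool_pos: [0.5957, -0.085, 0.1121]
tool_rot: [-161.7, 89.9, -158.7]
force: [-2.7, -0.7, 2.1]
grip_width: 0.0261
```

>>> drive_tool(
  increments=[
    [[0,0,0],[0,0,0]],
    [[0,0,0],[0,0,0]],
  ],
  hand=0,
)

```text
time_s: 5.35
tool_pos: [0.5961, -0.0848, 0.1122]
tool_rot: [-23.7, 90.0, -20.7]
force: [-0.2, -0.6, 1.0]
grip_width: 0.0355
```

```bash
python3 - <<'E'
from h import *
stat()
c=env.read_camera("wrist");cv2.imwrite("pics/w4.png",c["frame"][:,:,::-1])
E
```

```text
t 5.35 deck [ 0.0785 -0.1879] z 0.1122 r 0.1329 th_tool 1.559 zhead+90(deck) 86.4 th deg 89.3 F [-0.2 -0.6  1. ] w 0.0355 q [ 36.  21. -37.  97.  14.  67.  -2.]
```

View pics/w4.png

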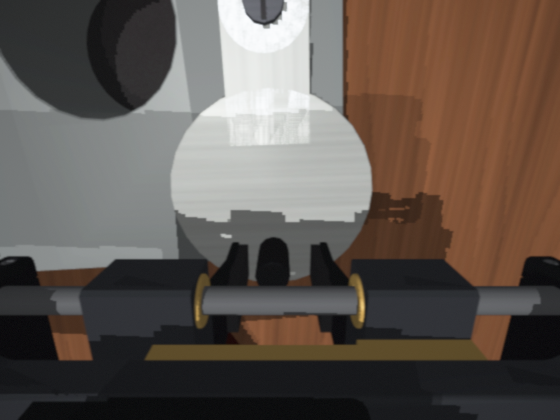

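Wrist view: port quite clear at (135,40), cover at about 1.53 rad, stud released at (273,258). Rising and going behind the lid.

>>> drive_tool(
  increments=[
    [[-0.5,0,0],[0,0,0]],
    [[-0.7,0,0],[0,0,0]],
    [[-0.8,0,0],[-0.01,0,0]],
    [[0,0,0],[-0.01,0,0]],
  ],
  hand=-0.54,
)

```text
time_s: 5.8
tool_pos: [0.5987, -0.0849, 0.1972]
tool_rot: [-19.7, 89.5, -14.3]
force: [1.2, 0.9, 0.3]
grip_width: 0.0226
```

```bash
python3 - <<'E'
from h import *
stat()
c=env.read_camera("top");cv2.imwrite("pics/t2.png",cv2.resize(c["frame"][130:300,140:430,::-1],None,fx=2.7,fy=2.7,interpolation=2))
goto([*d2w(-.0145,.138),.19],6.6,10)
E
```

```text
t 5.8 deck [ 0.081  -0.1883] z 0.1972 r 0.1333 th_tool 1.578 zhead+90(deck) 88.9 th deg 90.4 F [1.2 0.9 0.3] w 0.0226 q [ 37.  17. -38.  91.  11.  75.   3.]
[0.009, 0.811, -0.251] [-0.0009, 0.0002, 0.0001]
[0.01, 0.811, -0.25] [-0.0009, 0.0002, 0.0001]
[0.01, 0.812, -0.248] [-0.0009, 0.0002, 0.0001]
[0.01, 0.812, -0.247] [-0.0009, 0.0002, 0.0001]
[0.01, 0.813, -0.245] [-0.0009, 0.0002, 0.0001]
[0.011, 0.813, -0.244] [-0.0009, 0.0002, 0.0001]
[0.011, 0.814, -0.242] [-0.0009, 0.0002, 0.0001]
[0.011, 0.814, -0.24] [-0.0009, 0.0002, 0.0001]
[0.012, 0.815, -0.239] [-0.0009, 0.0002, 0.0001]
[0.012, 0.815, -0.237] [-0.0009, 0.0002, 0.0001]
```

View pics/t2.png

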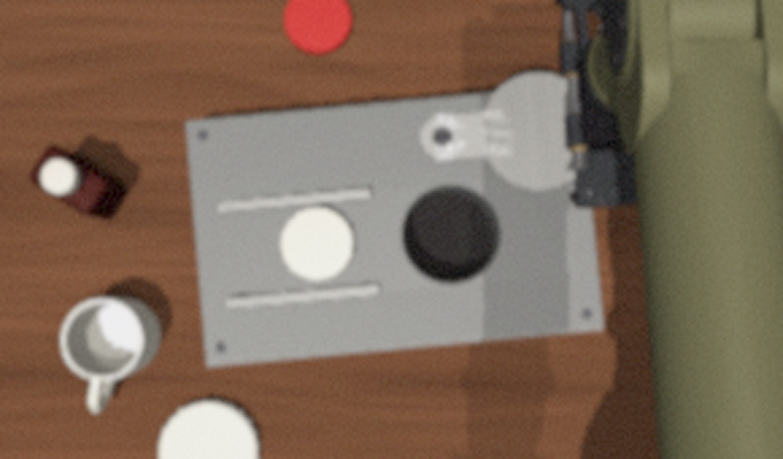

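Top crop: the cover is fully aside at (535,130), the port is open at (450,232), and the lid is still at (317,242). Moving behind the lid.

>>> drive_tool(
  increments=[
    [[0,0.8,-0.25],[-0.001,0,0]],
    [[0,0.81,-0.25],[-0.001,0,0]],
    [[0,0.81,-0.25],[-0.001,0,0]],
    [[0,0.81,-0.25],[-0.001,0,0]],
    [[0,0.81,-0.25],[-0.001,0,0]],
    [[0,0.81,-0.24],[-0.001,0,0]],
    [[0,0.81,-0.24],[-0.001,0,0]],
    [[0,0.81,-0.24],[-0.001,0,0]],
    [[0,0.81,-0.24],[-0.001,0,0]],
    [[0,0.8,-0.24],[-0.001,0,0]],
  ],
)

```text
time_s: 6.85
tool_pos: [0.4635, 0.2267, 0.1911]
tool_rot: [-136.7, 89.9, -130.2]
force: [0.4, 0.4, -0.8]
grip_width: 0.0202
```

>>> drive_tool(
  increments=[
    [[0,0,0],[0,0,0]],
    [[0,0,0],[0,0,0]],
  ],
)

```text
time_s: 7.05
tool_pos: [0.464, 0.2262, 0.1913]
tool_rot: [-132.8, 89.9, -126.1]
force: [0.1, -0.7, -0.9]
grip_width: 0.0198
```

```bash
python3 - <<'E'
from h import *
stat()
c=env.read_camera("wrist");cv2.imwrite("pics/w5.png",c["frame"][:,:,::-1])
goto([*d2w(-.0145,.138),.098],6.6,5)
E
```

```text
t 7.05 deck [-0.017   0.1362] z 0.1913 r 0.2145 th_tool -1.101 zhead+90(deck) 90.1 th deg -63.1 F [ 0.1 -0.7 -0.9] w 0.0198 q [ 20.   7. -52. 103.   6.  73. -27.]
[0.466, 0.015, 0.01] [0.0, -0.0001, 0.0001]
[0.466, 0.015, 0.01] [0.0, -0.0001, 0.0001]
[0.466, 0.015, 0.01] [0.0, -0.0001, 0.0001]
[0.467, 0.015, 0.01] [0.0, -0.0001, 0.0001]
[0.467, 0.015, 0.01] [0.0, -0.0001, 0.0001]
```

View pics/w5.png

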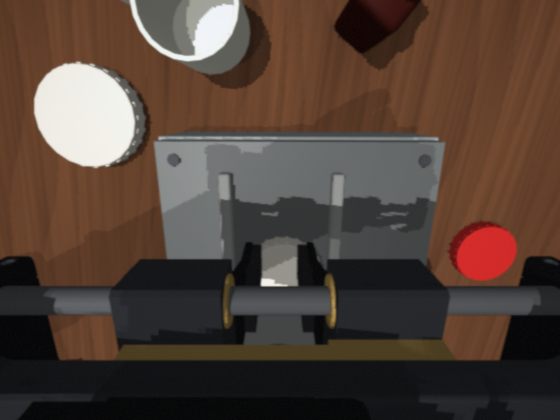

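```bash
python3 - <<'E'
from h import *
c=env.read_camera("wrist");print("campos",w2d(-c["R"].T@c["t"]))
for u,v in [(280,243),(280,262),(280,285),(280,180)]:print(u,v,w2d(ray(c,u,v,.108)).round(4),w2d(ray(c,u,v,.09)).round(4))
print(proj(c,[*d2w(-.0133,.075),.108]),proj(c,[*d2w(-.017,.136),.1]))
E
```

```text
campos [-0.01734157  0.21629619]
280 243 [-0.0163  0.1094] [-0.0162  0.1015]
280 262 [-0.0163  0.0917] [-0.0162  0.0825]
280 285 [-0.0162  0.0693] [-0.0161  0.0585]
280 180 [-0.0164  0.1634] [-0.0163  0.1595]
(np.float64(283.3367834174353), np.float64(279.2549164505179)) (np.float64(279.1978382126342), np.float64(209.96246040900778))
```

Wrist view: the pale patch at (280,262) is the lid's near edge at deck y ≈ 0.109, so the TCP is about 27 mm behind it. Rails are at (226,200) and (337,200), and the fingers fit between them. Lowering.

>>> drive_tool(
  increments=[
    [[0.55,0,0.01],[0,0,0]],
    [[0.55,0.02,0.01],[0,0,0]],
    [[0.55,0.02,0.01],[0,0,0]],
    [[0.45,0.02,0.01],[0,0,0]],
    [[0.22,0.02,0.01],[0,0,0]],
    [[0,0,0],[0,0,0]],
    [[0,0,0],[0,0,0]],
  ],
)

```text
time_s: 7.85
tool_pos: [0.4671, 0.2293, 0.0998]
tool_rot: [15.3, 90.0, 21.9]
force: [-0.6, 0.1, 0.2]
grip_width: 0.02
```

```bash
python3 - <<'E'
from h import *
stat()
goto([*d2w(-.0145,.0),.098],6.6,14)
E
```

```text
t 7.85 deck [-0.0136  0.139 ] z 0.0998 r 0.2154 th_tool -1.121 zhead+90(deck) 90.0 th deg -64.2 F [-0.6  0.1  0.2] w 0.02 q [ 17.  14. -51. 109.  12.  63. -32.]
[0.003, -0.248, -0.002] [0.0, 0.0, -0.0]
[0.003, -0.248, -0.002] [0.0, 0.0, -0.0]
[0.003, -0.248, -0.002] [0.0, 0.0, -0.0]
[0.003, -0.248, -0.002] [0.0, 0.0, -0.0]
[0.003, -0.248, -0.002] [0.0, 0.0, -0.0]
[0.003, -0.248, -0.002] [0.0, 0.0, -0.0]
[0.003, -0.248, -0.002] [0.0, 0.0, -0.0]
[0.003, -0.248, -0.002] [0.0, 0.0, -0.0]
[0.003, -0.248, -0.002] [0.0, 0.0, -0.0]
[0.003, -0.248, -0.002] [0.0, 0.0, -0.0]
[0.003, -0.248, -0.002] [0.0, 0.0, -0.0]
[0.003, -0.248, -0.002] [0.0, 0.0, -0.0]
[0.003, -0.248, -0.002] [0.0, 0.0, -0.0]
[0.003, -0.248, -0.002] [0.0, 0.0, -0.0]
```

>>> drive_tool(
  increments=[
    [[0,-0.2,0],[0,0,0]],
    [[0,-0.2,0],[0,0,0]],
    [[0,-0.2,0],[0,0,0]],
    [[0,-0.2,0],[0,0,0]],
    [[0,-0.2,0],[0,0,0]],
    [[0,-0.2,0],[0,0,0]],
    [[0,-0.2,0],[0,0,0]],
    [[0,-0.2,0],[0,0,0]],
    [[0,-0.2,0],[0,0,0]],
    [[0,-0.1,0],[0,0,0]],
  ],
)

```text
time_s: 8.85
tool_pos: [0.4755, 0.153, 0.0993]
tool_rot: [-107.5, 90.0, -100.9]
force: [0.1, 0.6, 1.2]
grip_width: 0.0202
```

```bash
python3 - <<'E'
from h import *
stat()
for n in("top","scene"):
    c=env.read_camera(n);f=c["frame"][130:300,140:430,::-1] if n=="top" else c["frame"][130:300,180:420,::-1]
    cv2.imwrite(f"pics/p1{n}.png",cv2.resize(f,None,fx=2.7,fy=2.7,interpolation=2))
E
```

```text
t 8.85 deck [-0.0141  0.0622] z 0.0993 r 0.1503 th_tool -0.895 zhead+90(deck) 90.0 th deg -51.3 F [0.1 0.6 1.2] w 0.0202 q [ 25.  10. -49. 111.   9.  62. -21.]
```

View pics/p1scene.png

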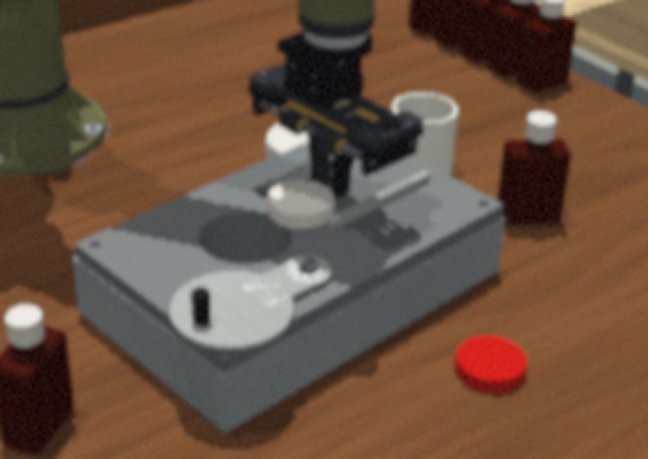

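Scene crop: the lid at (300,203) is just ahead of the fingers at the lane's mouth, with the port at (245,240). Push on.

>>> drive_tool(
  increments=[
    [[0,-0.2,0],[0,0,0]],
    [[0,-0.2,0],[0,0,0]],
    [[0,-0.2,0],[0,0,0]],
    [[0,-0.2,0],[0,0,0]],
    [[0,-0.2,0],[0,0,0]],
    [[0,-0.2,0],[0,0,0]],
    [[0,-0.2,0],[0,0,0]],
    [[0,-0.15,0],[0,0,0]],
    [[0,0,0],[0,0,0]],
    [[0,0,0],[0,0,0]],
  ],
)

```text
time_s: 9.95
tool_pos: [0.4825, 0.0925, 0.0993]
tool_rot: [169.8, 90.0, 176.5]
force: [0.3, -0.2, -0.2]
grip_width: 0.0201
```

```bash
python3 - <<'E'
from h import *
stat()
c=env.read_camera("scene");f=c["frame"][130:300,180:420,::-1]
cv2.imwrite(f"pics/p2scene.png",cv2.resize(f,None,fx=2.7,fy=2.7,interpolation=2))
E
```

```text
t 9.95 deck [-0.0141  0.0013] z 0.0993 r 0.1096 th_tool -0.539 zhead+90(deck) 90.0 th deg -30.9 F [ 0.3 -0.2 -0.2] w 0.0201 q [ 30.   9. -47. 112.   7.  62. -13.]
```

View pics/p2scene.png

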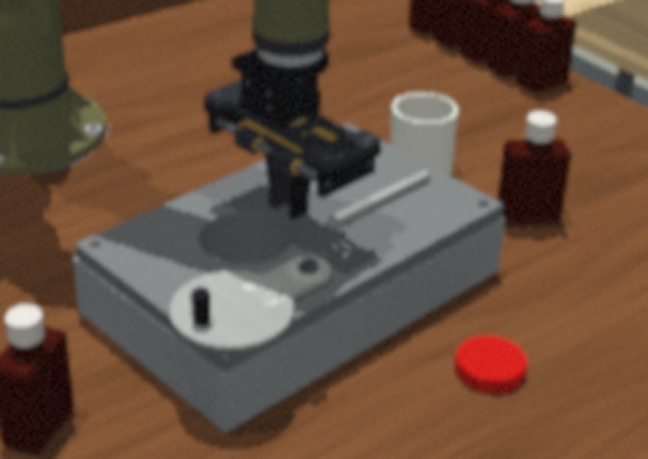

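The lid has gone down the port. Rising and going back to the stud.

>>> drive_tool(
  increments=[
    [[-0.6,0,0],[0,0,0]],
    [[-0.8,0,0],[0,0,0]],
    [[-0.8,0,0],[0,0,0]],
    [[-0.3,0,0],[0,0,0]],
    [[0,0,0],[0,0,0]],
  ],
  hand=0,
)

```text
time_s: 10.5
tool_pos: [0.4836, 0.0931, 0.2008]
tool_rot: [-13.1, 89.8, -6.4]
force: [-1.0, -0.2, -0.3]
grip_width: 0.0427
```

```bash
python3 - <<'E'
from h import *
stat()
goto([*stud(1.55),.195],6.6-1,8)
E
```

```text
t 10.5 deck [-0.0129  0.0018] z 0.2008 r 0.1088 th_tool -0.549 zhead+90(deck) 90.1 th deg -31.4 F [-1.  -0.2 -0.3] w 0.0427 q [ 32.   2. -47. 105.   1.  73.  -8.]
[0.02, -0.584, 0.281] [0.0011, 0.0002, 0.0]
[0.019, -0.583, 0.282] [0.0011, 0.0002, 0.0]
[0.019, -0.583, 0.284] [0.0011, 0.0002, 0.0]
[0.019, -0.582, 0.285] [0.0011, 0.0002, 0.0]
[0.019, -0.581, 0.286] [0.0011, 0.0002, 0.0]
[0.019, -0.581, 0.288] [0.0011, 0.0002, 0.0]
[0.018, -0.58, 0.289] [0.0011, 0.0002, 0.0]
[0.018, -0.579, 0.29] [0.0011, 0.0002, 0.0]
```

>>> drive_tool(
  increments=[
    [[0.02,-0.58,0.28],[0.001,0,0]],
    [[0.02,-0.58,0.28],[0.001,0,0]],
    [[0.02,-0.58,0.28],[0.001,0,0]],
    [[0.02,-0.58,0.29],[0.001,0,0]],
    [[0.02,-0.58,0.29],[0.001,0,0]],
    [[0.02,-0.58,0.29],[0.001,0,0]],
    [[0.02,-0.58,0.29],[0.001,0,0]],
    [[0.02,-0.58,0.29],[0.001,0,0]],
    [[0,0,0],[0,0,0]],
    [[0,0,0],[0,0,0]],
  ],
)

```text
time_s: 11.5
tool_pos: [0.5932, -0.0838, 0.1906]
tool_rot: [152.5, 89.8, 158.0]
force: [0.5, 0.6, -0.0]
grip_width: 0.0437
```

```bash
python3 - <<'E'
from h import *
stat()
c=env.read_camera("wrist");f=c["frame"].copy()
for th in (1.45,1.5,1.55,1.6):cv2.circle(f,tuple(int(round(a)) for a in proj(c,[*stud(th),.134])),3,(255,0,255),1)
cv2.imwrite("pics/w6.png",f[:,:,::-1])
c=env.read_camera("top");cv2.imwrite("pics/t3.png",cv2.resize(c["frame"][130:300,140:430,::-1],None,fx=2.7,fy=2.7,interpolation=2))
goto([*stud(1.55),.112],5.6,4)
E
```

```text
t 11.5 deck [ 0.0756 -0.1866] z 0.1906 r 0.1316 th_tool 1.538 zhead+90(deck) 88.9 th deg 88.1 F [ 0.5  0.6 -0. ] w 0.0437 q [ 38.  17. -39.  92.  11.  75.   3.]
[0.498, -0.004, 0.01] [0.0003, -0.0002, -0.0001]
[0.498, -0.004, 0.009] [0.0003, -0.0002, -0.0001]
[0.498, -0.004, 0.009] [0.0003, -0.0002, -0.0001]
[0.498, -0.004, 0.009] [0.0003, -0.0002, -0.0001]
```

View pics/w6.png

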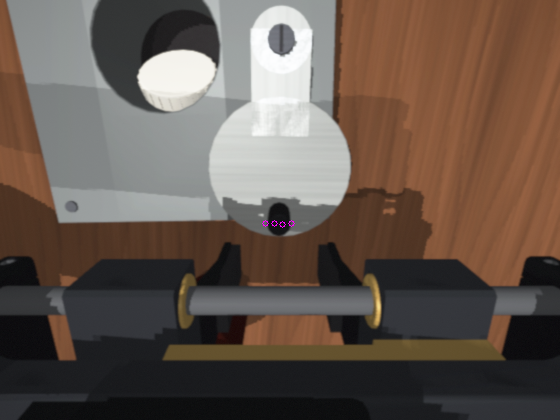

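View pics/t3.png

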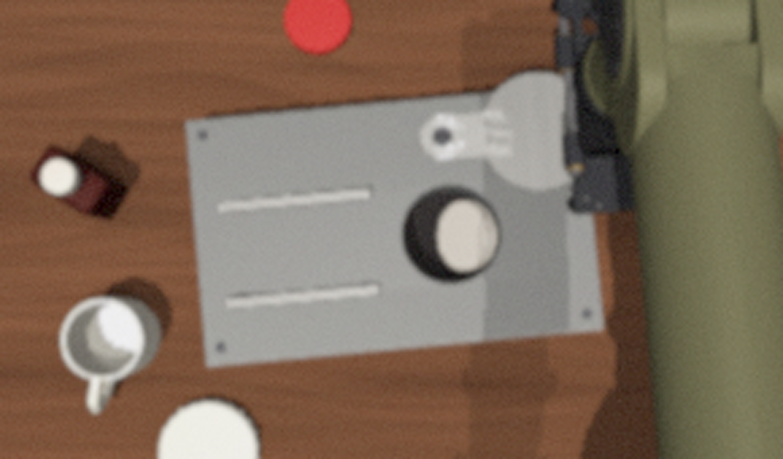

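```bash
python3 - <<'E'
from h import *
c=env.read_camera("wrist");f=c["frame"].copy()
a=np.linspace(0,2*np.pi,73)
for x in a: cv2.circle(f,tuple(int(round(q*1)) for q in proj(c,[*d2w(-.015+.0485*np.cos(x),-.055+.0485*np.sin(x)),.09])),1,(255,0,255),-1)
print("cam",-c["R"].T@c["t"])
A=cv2.resize(f[0:140,60:260,::-1],None,fx=3.8,fy=3.8,interpolation=2);cv2.imwrite("pics/w7.png",A)
c=env.read_camera("top");f=c["frame"].copy()
cv2.imwrite("pics/t4.png",cv2.resize(f[180:250,270:350,::-1],None,fx=8,fy=8,interpolation=2))
c=env.read_camera("scene");f=c["frame"]
cv2.imwrite("pics/s4.png",cv2.resize(f[180:270,200:320,::-1],None,fx=6,fy=6,interpolation=2))
E
```

```text
cam [ 0.58439561 -0.00130744  0.35244393]
```

View pics/w7.png

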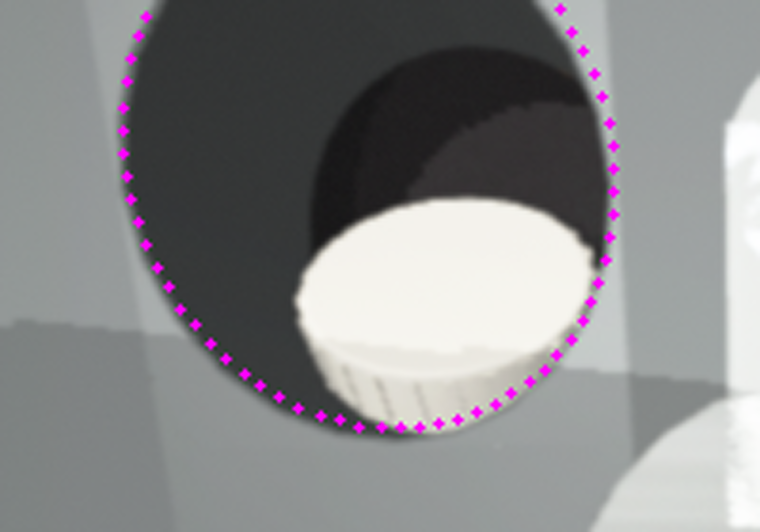

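View pics/t4.png

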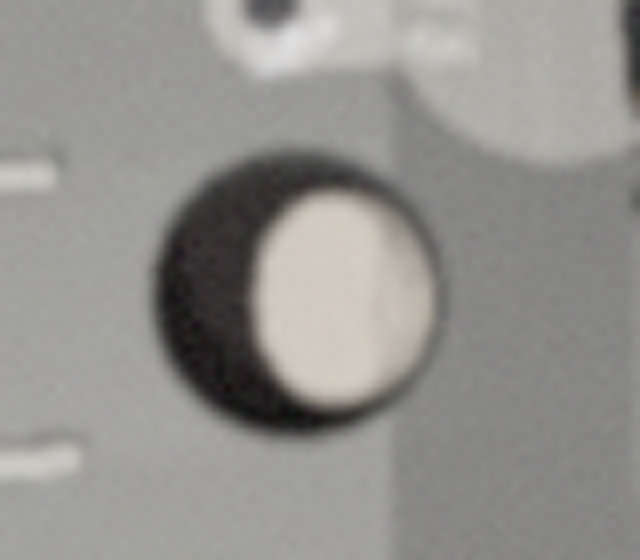

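View pics/s4.png

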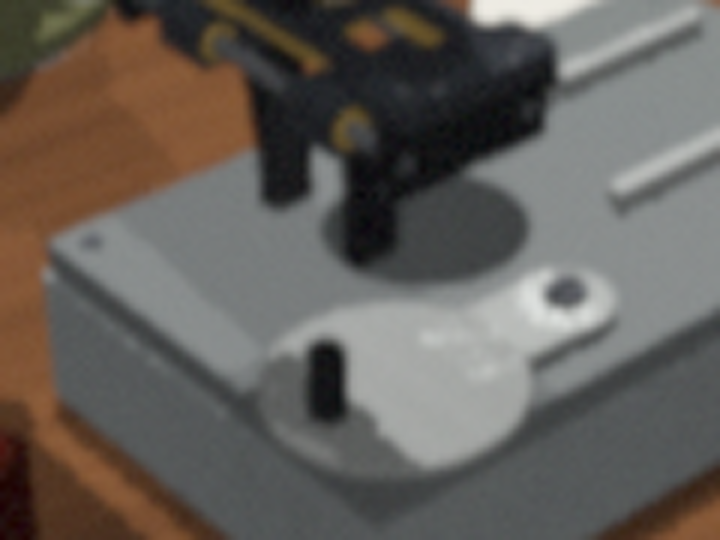

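```bash
python3 - <<'E'
from h import *
w=env.read_camera("wrist");t=env.read_camera("top")
P=lambda c:np.diag([c["fx"],c["fy"],1])@np.c_[np.eye(3)[:, :0],np.c_[c["R"],c["t"]]]
def K(c):
    k=np.array([[c["fx"],0,c["cx"]],[0,c["fy"],c["cy"]],[0,0,1]]);return k@np.c_[c["R"],c["t"]]
def tri(a,b):
    X=cv2.triangulatePoints(K(w),K(t),np.array(a,float).reshape(2,1),np.array(b,float).reshape(2,1))[:,0];X=X[:3]/X[3]
    print(X.round(4),w2d(X).round(4),"reproj",np.round(np.array(proj(w,X))-a,1),np.round(np.array(proj(t,X))-b,1))
W=lambda u,v:(60+u/3.8,v/3.8);T=lambda u,v:(270+u/8,180+v/8)
tri(W(297,300),T(335,408)); tri(W(597,265),T(335,188)); tri(W(458,197),T(252,290))
# brute: where each ray lies at several heights
for z in(.03,.05,.07,.09):
    print(z,[w2d(ray(w,*W(*p),z)).round(3).tolist() for p in((297,300),(458,197),(447,290))],[w2d(ray(t,*T(*p),z)).round(3).tolist() for p in((335,408),(252,290),(335,188),(437,300))])
E
```

```text
[0.4499 0.0169 0.0323] [-0.0551 -0.07  ] reproj [ 1.1 -3.1] [0.6 0.1]
[0.5258 0.0235 0.0604] [ 0.0211 -0.0722] reproj [-3.1  4.2] [-0.7 -0.4]
[0.4898 0.0459 0.0286] [-0.0121 -0.0458] reproj [ 2.6 -4.1] [0.8 0.4]
0.03 [[-0.057, -0.072], [-0.015, -0.05], [-0.02, -0.071]] [[-0.055, -0.069], [-0.011, -0.044], [0.022, -0.076], [-0.02, -0.108]]
0.05 [[-0.049, -0.074], [-0.009, -0.053], [-0.014, -0.073]] [[-0.055, -0.067], [-0.012, -0.043], [0.02, -0.075], [-0.021, -0.106]]
0.07 [[-0.041, -0.076], [-0.003, -0.056], [-0.008, -0.075]] [[-0.055, -0.066], [-0.013, -0.042], [0.019, -0.073], [-0.022, -0.104]]
0.09 [[-0.033, -0.078], [0.002, -0.059], [-0.002, -0.077]] [[-0.055, -0.065], [-0.013, -0.042], [0.018, -0.072], [-0.023, -0.102]]
```

Lid points triangulate to z ≈ 0.03–0.06. It leans against the port's -y wall, its centre at about z 0.04 and deck (-17,-70), so it is well down. The stud is centred between the jaws at (279,218). Lowering over it.

>>> drive_tool(
  increments=[
    [[0.5,0,0.01],[0,0,0]],
    [[0.5,0,0.01],[0,0,0]],
    [[0.5,0,0.01],[0,0,0]],
    [[0.47,0,0.01],[0,0,0]],
    [[0,0,0],[0,0,0]],
  ],
)

```text
time_s: 12.35
tool_pos: [0.5933, -0.0816, 0.1117]
tool_rot: [167.5, 89.7, 173.2]
force: [-0.8, 0.1, -0.7]
grip_width: 0.0439
```

>>> drive_tool(
  increments=[
    [[0,0,0],[0,0,0]],
    [[0,0,0],[0,0,0]],
    [[0,0,0],[0,0,0]],
    [[0,0,0],[0,0,0]],
  ],
  hand=-0.4,
)

```text
time_s: 12.75
tool_pos: [0.5959, -0.0819, 0.1151]
tool_rot: [-26.5, 89.9, -20.8]
force: [0.3, 0.3, -0.0]
grip_width: 0.027
```

```bash
python3 - <<'E'
from h import *
stat()
c=env.read_camera("wrist");cv2.imwrite("pics/w8.png",c["frame"][:,:,::-1])
E
```

```text
t 12.75 deck [ 0.0786 -0.185 ] z 0.1151 r 0.13 th_tool 1.56 zhead+90(deck) 89.1 th deg 89.4 F [ 0.3  0.3 -0. ] w 0.027 q [ 37.  21. -38.  97.  14.  67.   1.]
```

View pics/w8.png

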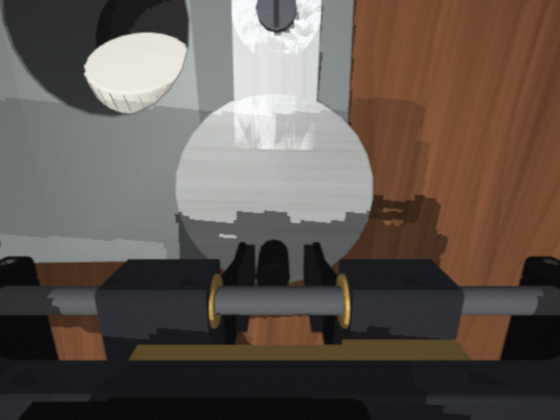

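Stud caged at (274,260). Swinging home.

>>> drive_tool(
  increments=[
    [[0,0.01,-0.27],[0.04,0,0]],
    [[0,0.01,-0.27],[0.04,0,0]],
    [[0,0.01,-0.27],[0.04,0,0]],
    [[0,0.01,-0.27],[0.04,0,0]],
    [[0,0.01,-0.27],[0.04,0,0]],
    [[0,0.01,-0.27],[0.04,0,0]],
    [[0,0.01,-0.27],[0.04,0,0]],
    [[0,0.01,-0.27],[0.04,0,0]],
    [[0,0.01,-0.27],[0.04,0,0]],
    [[0,0,0],[0,0,0]],
  ],
)

```text
time_s: 13.8
tool_pos: [0.5035, -0.0557, 0.1146]
tool_rot: [-22.9, 89.9, -60.3]
force: [-0.2, 0.2, -0.2]
grip_width: 0.0264
```

```bash
python3 - <<'E'
from h import *
stat()
E
```

```text
t 13.8 deck [-0.0102 -0.1483] z 0.1146 r 0.1298 th_tool 0.802 zhead+90(deck) 46.0 th deg 46.0 F [-0.2  0.2 -0.2] w 0.0264 q [ 36.   8. -35. 110.   5.  64. -38.]
```

>>> drive_tool(
  increments=[
    [[0,0.01,-0.27],[0.04,0,0]],
    [[0,0.01,-0.27],[0.04,0,0]],
    [[0,0.01,-0.27],[0.04,0,0]],
    [[0,0.01,-0.27],[0.04,0,0]],
    [[0,0.01,-0.27],[0.04,0,0]],
    [[0,0.01,-0.27],[0.04,0,0]],
    [[0,0.01,-0.27],[0.04,0,0]],
    [[0,0.01,-0.27],[0.04,0,0]],
    [[0,0.01,-0.27],[0.04,0,0]],
    [[0,0,0],[0,0,0]],
  ],
)

```text
time_s: 14.8
tool_pos: [0.4549, 0.0258, 0.1145]
tool_rot: [59.6, 90.0, -20.9]
force: [-0.3, 0.5, 0.7]
grip_width: 0.0262
```

```bash
python3 - <<'E'
from h import *
stat()
c=env.read_camera("wrist");cv2.imwrite("pics/w9.png",c["frame"][:,:,::-1])
E
```

```text
t 14.8 deck [-0.0491 -0.0617] z 0.1145 r 0.1293 th_tool 0.052 zhead+90(deck) 2.9 th deg 3.0 F [-0.3  0.5  0.7] w 0.0262 q [ 31.   1. -37. 116.   1.  63. -87.]
```

View pics/w9.png

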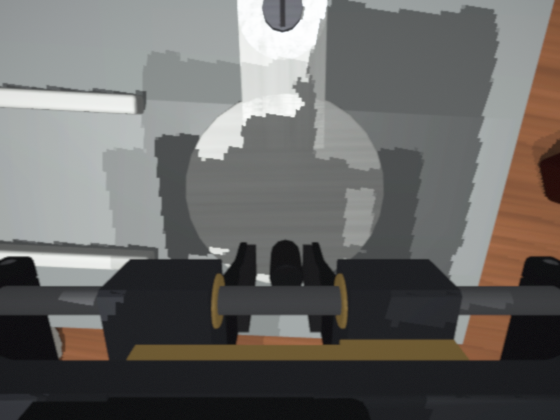

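The cover is within about 5° of home. Nudging slowly to the stop.

>>> drive_tool(
  increments=[
    [[0,0,-0.1],[0.01,0,0]],
    [[0,0,-0.1],[0.01,0,0]],
    [[0,0,-0.07],[0.01,0,0]],
    [[0,0,0],[0,0,0]],
    [[0,0,0],[0,0,0]],
  ],
)

```text
time_s: 15.35
tool_pos: [0.4535, 0.035, 0.1142]
tool_rot: [34.3, 89.9, -50.0]
force: [1.3, -3.5, -0.5]
grip_width: 0.0263
```

```bash
python3 - <<'E'
from h import *
stat()
E
```

```text
t 15.35 deck [-0.0495 -0.0525] z 0.1142 r 0.1295 th_tool -0.02 zhead+90(deck) -0.9 th deg -1.1 F [ 1.3 -3.5 -0.5] w 0.0263 q [ 30.   1. -38. 116.   1.  63. -92.]
```

>>> drive_tool(
  increments=[
    [[0,0,-0.04],[0,0,0]],
    [[0,0,-0.04],[0,0,0]],
    [[0,0,0],[0,0,0]],
    [[0,0,0],[0,0,0]],
  ],
)

```text
time_s: 15.75
tool_pos: [0.4535, 0.0351, 0.1142]
tool_rot: [9.2, 89.7, -75.2]
force: [3.2, -10.1, 0.1]
grip_width: 0.0264
```

```bash
python3 - <<'E'
from h import *
stat()
E
```

```text
t 15.75 deck [-0.0495 -0.0523] z 0.1142 r 0.1295 th_tool -0.021 zhead+90(deck) -1.0 th deg -1.2 F [  3.2 -10.1   0.1] w 0.0264 q [ 30.   1. -38. 116.   1.  63. -93.]
```

It's at the stop: 10 N with no motion. Backing off, opening and rising clear.

>>> drive_tool(
  increments=[
    [[0,0,0.08],[0,0,0]],
    [[0,0,0.06],[0,0,0]],
    [[0,0,0],[0,0,0]],
    [[0,0,0],[0,0,0]],
  ],
  hand=0,
)

```text
time_s: 16.15
tool_pos: [0.4531, 0.034, 0.114]
tool_rot: [-146.0, 90.0, 129.7]
force: [-0.2, -0.5, 0.2]
grip_width: 0.0422
```

>>> drive_tool(
  increments=[
    [[-0.5,0,0],[0,0,0]],
    [[-0.7,0,0],[0,0,0]],
    [[-0.8,0,0],[0,0,0]],
    [[-0.5,0,0.4],[0,0,0]],
    [[0,0,0.8],[0,0,0]],
    [[0,0,0.9],[0,0,0]],
    [[0,0,0.9],[0,0,0]],
    [[0,0,0.9],[0,0,0]],
    [[0,0,0.5],[0,0,0]],
    [[0,0,0],[0,0,0]],
  ],
)

```text
time_s: 17.15
tool_pos: [0.4705, -0.1447, 0.2137]
tool_rot: [-108.8, 90.0, 166.7]
force: [-0.2, -0.2, 0.3]
grip_width: 0.0433
```

```bash
python3 - <<'E'
from h import *
stat()
c=env.read_camera("top");cv2.imwrite("pics/t5.png",cv2.resize(c["frame"][150:280,140:430,::-1],None,fx=2.7,fy=2.7,interpolation=2))
E
```

```text
t 17.15 deck [-0.0532 -0.2329] z 0.2137 r 0.2222 th_tool 0.928 zhead+90(deck) -1.2 th deg 53.2 F [-0.2 -0.2  0.3] w 0.0433 q [ 40.   0. -26. 105.   0.  75. -71.]
```

View pics/t5.png

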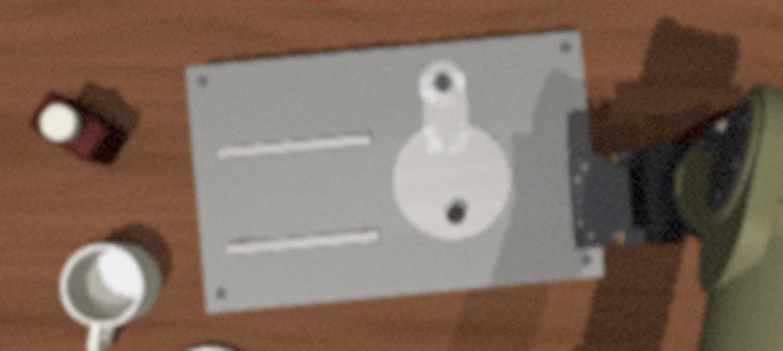

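Top crop: the disc is at (452,181), 8 px nearer the lane than at the start, which puts it at deck y ≈ -0.056 (cover about 0.01 rad). No lid is left on the deck. The mug and flask_a have not moved, and the arm is clear.

>>> drive_tool(
  increments=[
    [[0,0,0],[0,0,0]],
    [[0,0,0],[0,0,0]],
    [[0,0,0],[0,0,0]],
  ],
)

```text
time_s: 17.5
tool_pos: [0.471, -0.1405, 0.2143]
tool_rot: [35.0, 90.0, -49.1]
force: [-1.1, 0.4, -0.6]
grip_width: 0.0432
```

```bash
python3 - <<'E'
from h import *
c=env.read_camera("top");p=ray(c,140+452/2.7,150+181/2.7,.1);print(w2d(p))
s=env.read_camera("scene")
X=[.5345,-.2286,.134];print("flaskB cap expected px",proj(s,X))
f=s["frame"];m=(f.min(2)>170).astype(np.uint8);n,l,st,ce=cv2.connectedComponentsWithStats(m)
print([(ce[i].round(1).tolist(),int(st[i,4])) for i in range(1,n) if 150<ce[i][0]<230 and 220<ce[i][1]<280])
print(env.sign_off())
E
```

```text
[-0.017425   -0.05638284]
flaskB cap expected px (np.float64(189.15353326095487), np.float64(246.3771478990132))
[]
the job is handed in; nothing more can be done
None
```

The job is handed in at about 17.5 s of the 61 s allowed; no verdict was reported. I swung the cover aside with the stud loosely held between the fingers, pushed the lid down the lane into the port, and swung the cover home until it met its stop.

- **Cover:** on the way it opened to about 1.53 rad. Closed, it stood still against a 10 N push. The last top view puts the disc centre at deck (-17, -56) mm, which is about 0.01 rad.
- **Lid:** before closing, I located it inside the port, leaning against the -y wall. Points on it came out at z 30–60 mm, so its centre is at roughly 40 mm and about 15 mm from the port's axis. The two views disagreed by up to 5 px in places, because the rim hides part of the lid.
- **Bottles and mug:** the mug and flask_a were unmoved in the last top view. My final check on flask_b failed: the search for its cap in the scene view found nothing, and the arm hid it from above. Flask_b was standing in the scene view just after the lid dropped. The arm stayed well above it and I felt no stray force near it.
- **Robot:** it was clear of everything, with the tool at z 0.214 m.

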